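# Unlock the blower wheel and spin it to check its bearing

### The job

Check that the blower wheel on the bench stand turns freely: pull the orange spring knob up, turn it anticlockwise to its stop and let go, so that the lock stays parked. Then push one of its blades briskly with the fingertips so that the wheel runs on by itself for at least a full turn, and wait until it stands still. Leave the other things on the bench where they are.

Things in the scene. Friction and masses are not known exactly. Their poses are not given: they have to be found in the camera images.
- stand: fixed spin stand with a round grey base, 140 mm across. Origin on the bench, on the wheel's upright axis, z up; its -x side, with the lock, faces roughly to the robot. There a post (x -115 to -97 mm, 34 mm wide) and arm, up to z 105 mm, hold the lock plunger at x = -75 mm, y = 0; a steel crown, 30 mm across, stands on the arm up to z 115 mm
- rail_post (a point): where an upright grey steel post, 40 mm square, stands from the floor to 1.2 m above the bench, just off the bench's front left corner; fixed. This point is on its axis at bench height. The arm must not swing into it
- plunger (a joint): lift of the spring lock plunger in m: 0 down (its pin stands between two lugs of the wheel and locks it), 0.012 highest. The spring pulls down with 3.5 N at 0, 6 N at 0.012. The knob can turn only when lifted over 0.008; once turned it rests on the crown at 0.008, the pin clear of the wheel
- knob (a joint): turn of the lock knob in rad: 0 at the start (tabs in the deep slots), 1.2 at the stop; grows anticlockwise seen from above. Friction holds it where it is left (0.03 N m)
- knob_grip (a point): centre of the orange wing of the lock knob: an upright bar 36 mm long, 12 mm thick, 26 mm tall (13 mm above and below this point), on the plunger's axis, 136.5 mm above the bench when down. Its y axis runs along the bar, its x axis across the 12 mm; rises and turns with the knob. A black flange, 27 mm across, lies just below the bar
- wheel (a joint): turn of the blower wheel in rad, anticlockwise from above, without end stops; 0 when locked at the start. It may be spun either way. After a push it coasts: from 2.5 rad/s it makes somewhat over a turn in 7 to 8 s, from 5 rad/s about 18 rad in some 10 s
- wheel_top (a point): centre of the aluminium blower wheel, on its axis, level with the blade tops, 102 mm above the bench; turns with the wheel. Four upright radial blades, 4 mm thick, 41 mm tall, reach to 62 mm from the axis at 45 (yellow), 135, 225 and 315 degrees from its x axis. Hub 34 mm across (44 at its foot). Back plate 170 mm across, its top 41 mm below this point, with 7 mm high lugs near the rim
- small_bin_0: bystander: small blue-grey open bin of washers, 106x66x45 mm; origin at the centre of its underside
- puck_white: bystander: white-sided detector puck on a square tray, 69x69x34 mm; origin at the centre of its underside
- puck_black: bystander: black detector puck on a square tray, 69x69x34 mm; origin at the centre of its underside

How it is judged:
By the outcome, as a careful person would: the job done as asked, in the order asked, and still so for the second after the job is handed in, with the robot touching nothing.
It also fails if it takes over 72 s, if anything falls off the work surface, if the arm or the gripper's body presses on something with over 40 N, if the wrist force passes 120 N, or if a joint passes its speed limit or range.

### The arm

A 6-joint arm with a two-finger parallel gripper is mounted at the origin on a cart in front of the work surface, level with it; the furniture and walls round the work are solid. World frame = base frame: x ahead of the robot, y to its left, z up, the work surface at z = 0. Lengths are in m, angles in rad, forces in N, time in s.
With the tool pointing down it reaches from about 0.325 to 0.9 m from the base axis. Payload 6.1 kg.
Tool frame: the origin (TCP) lies at the very end of the fingers, on their centre line; the grasp point (between the pads) lies 19 mm behind it; x points along the fingers, y is the direction in which the jaws open and shut, and the axes are right-handed (so a half turn about x gives the same grasp; the last joint's range is limited). The gripper opens to 87 mm and grips with 3 to 60 N. Pads are 19 mm wide; open, the fingers measure 117 mm over their backs; the gripper's body (75 mm by 190 mm) begins 51 mm behind the grasp point.
Start: joints at [-1.446, 0.22, 1.526, -0, 1.395, -0.126], TCP at [0.155, -0.605, 0.198] pointing down, gripper open.
Joint ranges: [-2.98, 2.98], [-0.91, 2.08], [0.09, 2.57], [-1.24, 4.39], [0.2, 2.65], [-2.68, 2.68]. Speed limits (rad/s): [2.57, 2.57, 3.01, 3.14, 3.14, 3.14].

### API

Orientations are given as a unit quaternion [w, x, y, z].
In Python, from bench import env, vision gives the robot as it stands. Calls block until the motion is done:
- env.move_to(position, orientation): joint-space move of the TCP to a pose.
- env.movel(position, orientation=None, velocity=0.15, guard=None): straight line of the TCP; orientation=None keeps the orientation; velocity is the mean speed in m/s. With guard (N) it stops when the force on the tool has changed by that much, and returns True; else False.
- env.move_j(angles): joint-space move.
- env.grip(opening, strength=None): finger opening in m; strength is the grip in N (None keeps the last); returns when the fingers have stopped.
- env.pause(seconds).
- env.ik(position, orientation): joint angles nearest the present ones, or None.
- env.get_obs(): the state.
- vision.camera(name): name is "side" or "top" or "wrist"; returns the picture (400x640x3 uint8, blue, green, red); there is no depth.
- vision.camera_model(name): a dict with "fx", "fy", "cx", "cy" (pixels), "k1" (the pictures are not rectified: a ray, as slopes to the right and down, at radius r is drawn at 1 + k1 r^2 times it, then the intrinsics apply), "xyz" and "attitude" of the camera in the world; the wrist camera has in their place "mount" (4x4, takes a point from camera to tool coordinates, whose origin is the TCP and whose axes are the tool frame's). Camera axes: x right, y down, z forward; pixel columns grow to the right and rows downward; lengths in m; the calibration is good to about 2 mm. A picture is of the moment at which its call begins: read the wrist's pose just before it. camera_model takes no time and is no camera call.
A pose or a line that the arm cannot do raises env.IKError and nothing moves.
- env.close_job(): hands the job in, once; it reports no verdict.
The state is a dict: "time": time; "joints": joint angles; "qd": joint speeds; "joint_torque": joint torques, N m; "tool_pos": TCP position; "tool_rot": TCP orientation; "ft_force": force on the tool from outside, world axes, zero at the start; "ft_torque": the same for the moment, N m; "width": finger opening in m.
Only numpy, scipy, OpenCV 4.12 (cv2) and the standard library are available. Lean on these libraries where they do the work, as an engineer would, in place of code of your own. Each camera call takes 0.05 s, during which the arm holds its last target. There are 200 camera calls.

## Working session

There is one attempt and no reset: what is moved stays moved. The work goes in short steps, each a Python script; the robot and the scene stay as the last script left them, time stands still between calls to the robot, and variables do not carry over. Pictures are saved under pics/ and viewed, about 8 in all and at most 12, crops included, and the job is handed in when it is done.

```bash
mkdir -p pics; ls; python3 - <<'E'
from bench import env, vision
import cv2
for n in ["side","top"]:
    cv2.imwrite(f"pics/{n}0.png",vision.camera(n)); print(n,vision.camera_model(n))
print(vision.camera_model("wrist")); o=env.get_obs(); print(o)
E
```

```text
pics
side {'fx': 390.5856995259681, 'fy': 390.5856995259681, 'cx': 318.2429348684062, 'cy': 191.4193702759276, 'k1': -0.09092269452946665, 'xyz': array([0.12997147, 0.90994668, 0.75939134]), 'attitude': array([ 0.0855091 , -0.17988882,  0.86740727, -0.45599653])}
top {'fx': 474.1296767229729, 'fy': 474.1296767229729, 'cx': 317.9569851546033, 'cy': 197.93488714093272, 'k1': 0.010459680433209242, 'xyz': array([0.36591959, 0.00696116, 1.39201983]), 'attitude': array([-0.04299907,  0.71394817, -0.69828552,  0.02874779])}
{'fx': 304.88128911756115, 'fy': 304.88128911756115, 'cx': 312.12201000334284, 'cy': 200.13492147218938, 'k1': -0.049732881039525646, 'mount': array([[-6.05985705e-04, -2.48352033e-01,  9.68669655e-01,
        -1.86282265e-01],
       [ 9.99999815e-01, -1.02590955e-04,  5.99282653e-04,
         3.71125448e-04],
       [-4.94563204e-05,  9.68669839e-01,  2.48352049e-01,
        -6.85433082e-02],
       [ 0.00000000e+00,  0.00000000e+00,  0.00000000e+00,
         1.00000000e+00]])}
{'time': 0.1, 'joints': array([-1.44612269e+00,  2.21141190e-01,  1.52751994e+00, -3.43505200e-05,
        1.39468997e+00, -1.26113150e-01]), 'qd': array([ 0.00256034, -0.00253993, -0.00255856,  0.00122626, -0.00214515,
       -0.00073741]), 'joint_torque': array([ 1.22550529e-03, -4.95942020e+01, -3.88519692e+01,  7.01319217e-02,
        5.15114015e-02, -5.00698422e-05]), 'tool_pos': array([ 0.15500366, -0.60484459,  0.19733815]), 'tool_rot': array([-0.08781472, -0.70154292, -0.08905815,  0.70156593]), 'ft_force': array([-0.22868763, -0.03557399,  1.08435511]), 'ft_torque': array([ 0.02116377, -0.02009331, -0.05823911]), 'width': 0.08688313586477397}
```

View pics/top0.png

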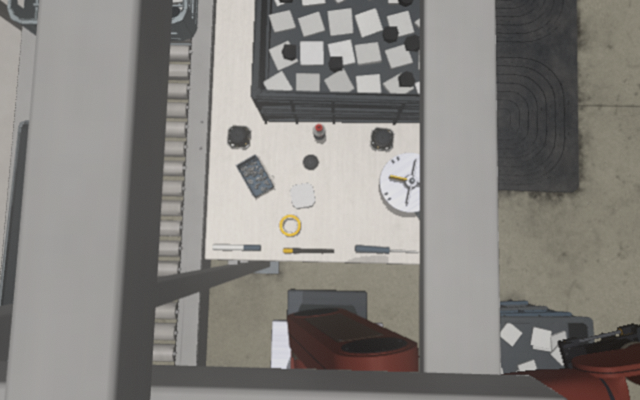

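View pics/side0.png

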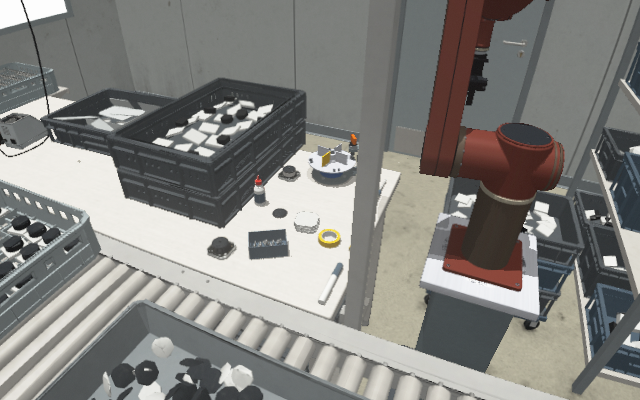

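The top view shows the wheel hub at about (411,181), with the yellow blade pointing left to (392,178) and the beam hiding the right part. The side view shows the orange knob at about (354,139) and the wheel hub at about (335,155). The rail post shows at about x=375 in the side view.

```bash
cat > h.py <<'E'
from bench import env, vision
import numpy as np, cv2
from scipy.spatial.transform import Rotation as R
def rot(q): return R.from_quat([q[1],q[2],q[3],q[0]])
def quat(r): x=r.as_quat(); return np.array([x[3],x[0],x[1],x[2]])
def campose(n,obs=None):
    m=vision.camera_model(n)
    if n!="wrist": return m, rot(m["attitude"]).as_matrix(), np.array(m["xyz"])
    T=rot(obs["tool_rot"]).as_matrix(); M=m["mount"]
    return m, T@M[:3,:3], T@M[:3,3]+obs["tool_pos"]
def ray(n,u,v,obs=None):
    m,A,c=campose(n,obs)
    d=np.array([(u-m["cx"])/m["fx"],(v-m["cy"])/m["fy"]]); s=d.copy()
    for _ in range(20): s=d/(1+m["k1"]*(s@s))
    return c, A@np.array([s[0],s[1],1])
def onz(n,u,v,z,obs=None):
    c,d=ray(n,u,v,obs); return c+d*(z-c[2])/d[2]
def proj(n,p,obs=None):
    m,A,c=campose(n,obs); q=A.T@(np.array(p)-c); s=q[:2]/q[2]; s=s*(1+m["k1"]*(s@s))
    return np.array([m["cx"]+m["fx"]*s[0],m["cy"]+m["fy"]*s[1]])
def down(yaw):
    "tool pointing down, jaw axis (tool y) at yaw in the world xy plane"
    x=np.array([0,0,-1.]); y=np.array([np.cos(yaw),np.sin(yaw),0]); return quat(R.from_matrix(np.c_[x,y,np.cross(x,y)]))
E
python3 - <<'E'
from h import *
for n,u,v,z in [("top",411,181,.102),("top",392,178,.102),("top",303,195,.03),("top",255,175,.04),("top",382,139,.03),("side",354,140,.14),("side",335,155,.102),("side",328,155,.102)]:
    print(n,u,v,onz(n,u,v,z).round(3))
T=rot(env.get_obs()["tool_rot"]).as_matrix();print(T.round(2))
for q in ["side","top"]:
    im=vision.camera(q); 
    c=im[110:210,280:420] if q=="side" else im[110:240,340:430]
    cv2.imwrite(f"pics/{q}1.png",cv2.resize(c,None,fx=5,fy=5 if q=="side" else 5,interpolation=cv2.INTER_CUBIC)[:600])
E
```

```text
top 411 181 [ 0.549 -0.219  0.102]
top 392 178 [ 0.556 -0.167  0.102]
top 303 195 [0.512 0.08  0.03 ]
top 255 175 [0.566 0.219 0.04 ]
top 382 139 [ 0.681 -0.147  0.03 ]
side 354 140 [ 0.479 -0.255  0.14 ]
side 335 155 [ 0.524 -0.193  0.102]
side 328 155 [ 0.545 -0.183  0.102]
[[-0.    0.25 -0.97]
 [ 0.   -0.97 -0.25]
 [-1.   -0.   -0.  ]]
```

View pics/side1.png

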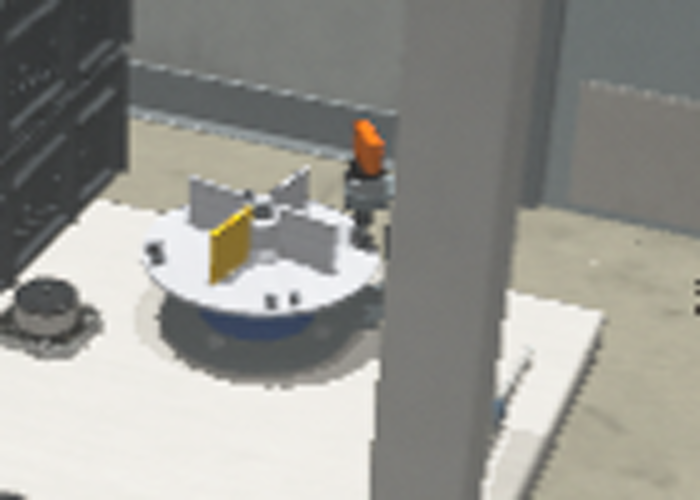

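Side crop: the knob wing centre is at about (353.6,139.6) full-frame, so the lock sits about 27° round from the wheel axis on the robot side. The yellow blade is at about 75–80° in world. Next is a wrist look from above.

```bash
python3 - <<'E'
from h import *
q=env.get_obs()["tool_rot"]
env.move_to([0.49,-0.245,0.32],q)
o=env.get_obs(); im=vision.camera("wrist"); cv2.imwrite("pics/w0.png",im)
np.save("w0.npy",np.r_[o["tool_pos"],o["tool_rot"]]); print(o["time"],o["tool_pos"],o["joints"].round(3))
for p in [(0.549,-.219,.102),(.479,-.255,.15)]: print(proj("wrist",p,o))
cv2.imwrite("pics/w0.png",cv2.resize(im,(800,500),interpolation=cv2.INTER_CUBIC))
E
```

```text
2.0417 [ 0.4895545  -0.24581661  0.31954252] [-6.100e-01 -1.500e-02  1.557e+00  1.000e-03  1.602e+00  7.110e-01]
[303.13940741 125.57637878]
[317.09937592 191.82263952]
```

View pics/w0.png

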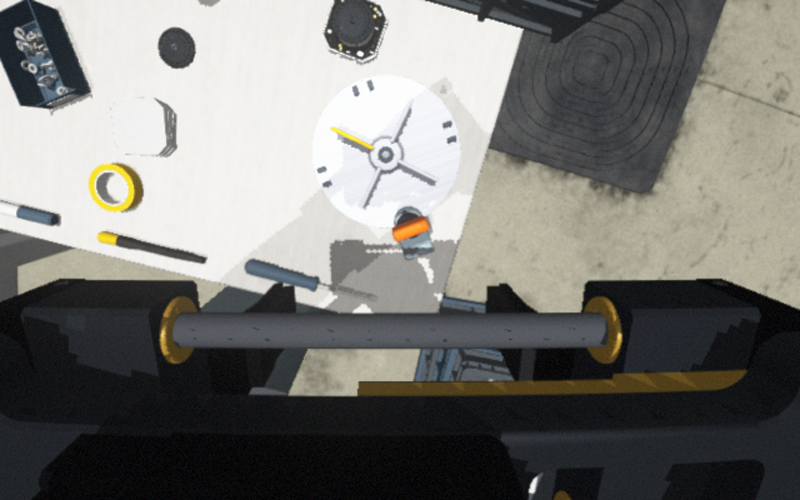

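The wheel hub is at (386,155), and the orange bar is at (412,229) lying across the image. An enlarged crop will be more exact.

```bash
python3 - <<'E'
from h import *
im=vision.camera("wrist")[50:220,240:380]
cv2.imwrite("pics/w1.png",cv2.resize(im,None,fx=3.5,fy=3.5,interpolation=cv2.INTER_CUBIC))
E
```

```text
(no output)
```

View pics/w1.png

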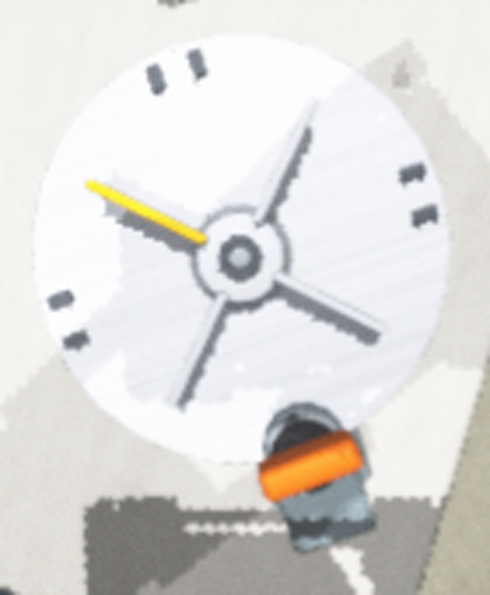

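In the crop the hub is at (240,257), the yellow tip at (90,185), and the bar ends at about (265,483) and (357,450).

```bash
python3 - <<'E'
from h import *
w=np.load("w0.npy"); o=dict(tool_pos=w[:3],tool_rot=w[3:])
f=lambda u,v,z: onz("wrist",240+u/3.5,50+v/3.5,z,o)
P=dict(hub=f(240,257,.102),yt=f(90,185,.102),knob=f(311,466,.1365),bl=f(265,483,.1365),br=f(357,450,.1365),t1=f(313,102,.102),t3=f(180,403,.102),t4=f(380,333,.102))
for k in P: print(k,P[k].round(4))
a=lambda d: np.degrees(np.arctan2(d[1],d[0]))
print(a(P["yt"]-P["hub"]),a(P["hub"]-P["knob"]),a(P["bl"]-P["br"]),np.linalg.norm((P["hub"]-P["knob"])[:2]),np.linalg.norm((P["bl"]-P["br"])[:2]))
k=P["knob"]
for bar in (105,):
  for g in (bar-90,bar+90):
    for t in (0,68.75,75):
      q=env.ik([k[0],k[1],.13],down(np.radians(g+t))); print(g,t,None if q is None else q.round(3))
E
```

```text
hub [ 0.5534 -0.2251  0.102 ]
yt [ 0.5648 -0.1661  0.102 ]
knob [ 0.4903 -0.2673  0.1365]
bl [ 0.4803 -0.2531  0.1365]
br [ 0.4998 -0.2814  0.1365]
t1 [ 0.6123 -0.2372  0.102 ]
t3 [ 0.4954 -0.2162  0.102 ]
t4 [ 0.5395 -0.2827  0.102 ]
79.0673995672078 33.74454865565973 124.4804735355663 0.07584663240971269 0.034384011785467836
15 0 [-0.64   0.121  1.771 -0.     1.249 -0.902]
15 68.75 [-0.64   0.121  1.771 -0.     1.249 -2.102]
15 75 [-0.64   0.121  1.771 -0.     1.249 -2.211]
195 0 [-0.64   0.121  1.771 -0.     1.249  2.239]
195 68.75 [-0.64   0.121  1.771 -0.     1.249  1.04 ]
195 75 [-0.64   0.121  1.771 -0.     1.249  0.93 ]
```

```bash
python3 - <<'E'
from h import *
k=[.4903,-.2673]
print(proj("side",[*k,.1365]))
env.grip(0.045,30)
env.move_to([*k,.20],down(np.radians(214)))
o=env.get_obs(); im=vision.camera("wrist")
print(o["time"],o["tool_pos"],o["joints"].round(3),o["width"])
y=np.radians(124); d=np.array([np.cos(y),np.sin(y)])*.018; e=np.array([np.cos(y-np.pi/2),np.sin(y-np.pi/2)])*.006
im2=cv2.resize(im,None,fx=2,fy=2,interpolation=cv2.INTER_CUBIC)
pts=[proj("wrist",[*(np.array(k)+a*d+b*e),.1495],o)*2 for a,b in((1,1),(1,-1),(-1,-1),(-1,1))]
cv2.polylines(im2,[np.array(pts).round().astype(int)],True,(0,255,0),1)
c=np.mean(pts,0).astype(int); print(pts)
x0,y0=max(c[0]-300,0),max(c[1]-250,0); print(x0,y0)
cv2.imwrite("pics/w2.png",im2[y0:y0+500,x0:x0+600])
E
```

```text
[351.89844093 138.8150842 ]
4.2 [ 0.49059685 -0.26745916  0.20053734] [-0.64   0.06   1.7    0.     1.381  1.907] 0.0447878536237288
[array([611.80398058, 461.03610624]), array([640.89236797, 461.08351021]), array([641.63662599, 375.65494707]), array([611.46606005, 375.60711617])]
326 168
```

View pics/w2.png

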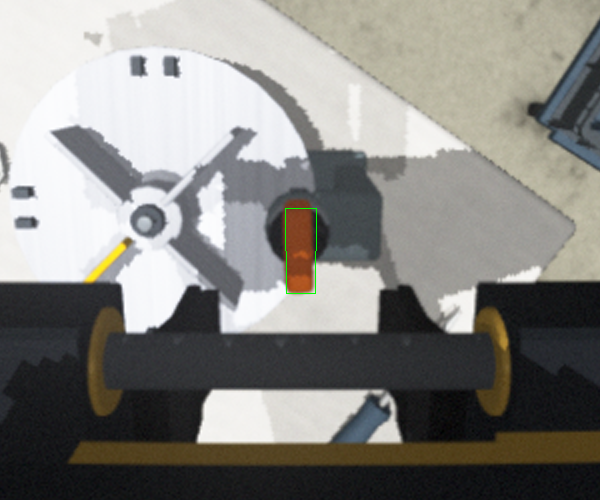

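The bar lies in the predicted outline to about 1 mm, centred between the fingers. I'll grip, lift, turn, lower and release.

```bash
python3 - <<'E'
from h import *
k=[.4903,-.2673]; a=np.radians(214)
def s(t):
    o=env.get_obs(); print(t,round(o["time"],2),o["tool_pos"].round(4),o["ft_force"].round(1),o["ft_torque"].round(2),round(o["width"],4))
print(env.movel([*k,.1265],velocity=.06,guard=8)); s("down")
env.grip(0.0,30); s("grip")
env.movel([*k,.1265+.0105],velocity=.02); s("lift")
for t in (.4,.8,1.2,1.23): env.move_to([*k,.137],down(a+t)); s(t)
env.movel([*k,.1345],velocity=.02); s("lower")
cv2.imwrite("pics/tmp.png",vision.camera("wrist"))
env.grip(0.04); s("open")
env.movel([*k,.22],velocity=.1); s("up")
o=env.get_obs(); im=vision.camera("wrist")
np.save("w3.npy",np.r_[o["tool_pos"],o["tool_rot"]])
im2=cv2.resize(im,None,fx=2,fy=2,interpolation=cv2.INTER_CUBIC)
cv2.imwrite("pics/w3.png",im2[100:600,250:1000])
E
```

```text
False
down 5.62 [ 0.4906 -0.2676  0.127 ] [-1.1  0.3 -0.4] [ 0.15 -0.01  0.01] 0.0448
grip 6.62 [ 0.4903 -0.2673  0.1265] [ 0.1 -0.3  0.1] [ 0.13  0.   -0.03] 0.0007
lift 7.3 [ 0.4903 -0.2673  0.137 ] [-0.2  0.3  0.5] [ 0.11  0.01 -0.04] 0.0005
0.4 7.77 [ 0.4902 -0.2672  0.1368] [ 0.1 -0.3  0.6] [ 0.07 -0.01 -0.01] 0.0005
0.8 8.23 [ 0.4903 -0.2673  0.137 ] [-0.3 -0.7  0.6] [0.04 0.01 0.  ] 0.0
1.2 8.7 [ 0.4903 -0.2673  0.137 ] [-0.1 -0.3  0.5] [ 0.02 -0.02 -0.02] 0.0004
1.23 8.95 [ 0.4903 -0.2673  0.137 ] [-0.1 -0.6 -0.1] [-0.01 -0.01 -0.  ] 0.0003
lower 9.22 [ 0.4901 -0.2672  0.1342] [-0.2 -0.3  0.4] [-0.   -0.04  0.02] 0.0
open 10.21 [ 0.4903 -0.2673  0.1345] [ 0.7 -0.5 -0.6] [-0.02 -0.03 -0.02] 0.0397
up 11.22 [ 0.4898 -0.267   0.2191] [0.  0.1 0.6] [0.06 0.02 0.03] 0.0402
```

View pics/w3.png

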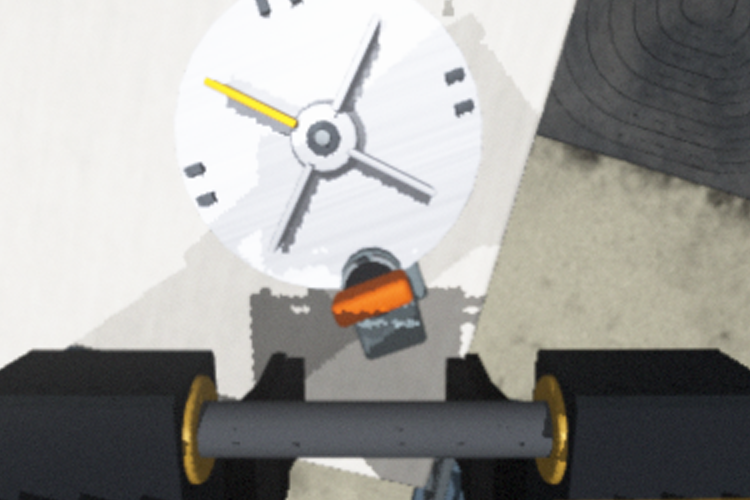

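The gripper closed to 0 mm and the bar has not turned, so the grasp missed. I'll look at the picture taken while the fingers were down and closed.

```bash
python3 - <<'E'
from h import *
im=cv2.imread("pics/tmp.png"); cv2.imwrite("pics/w4.png",cv2.resize(im[80:330,150:480],None,fx=2.4,fy=2.4,interpolation=cv2.INTER_CUBIC))
im=vision.camera("side"); 
o=env.get_obs(); print(proj("side",o["tool_pos"]),proj("side",[.4903,-.2673,.1365]),proj("side",[.4903,-.2673,.1495]))
print(onz("wrist",311,198.5,.1365,o))
cv2.imwrite("pics/side2.png",cv2.resize(im[80:200,290:420],None,fx=5,fy=5,interpolation=cv2.INTER_CUBIC))
E
```

```text
[353.53449001 117.07377909] [351.89844093 138.8150842 ] [352.13333358 135.4679144 ]
[ 0.49068941 -0.26610915  0.1365    ]
```

View pics/w4.png

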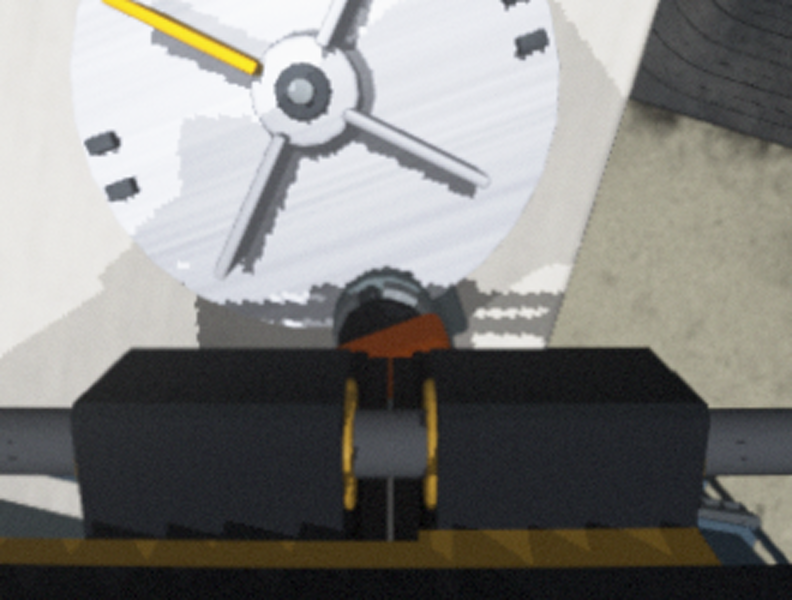

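View pics/side2.png

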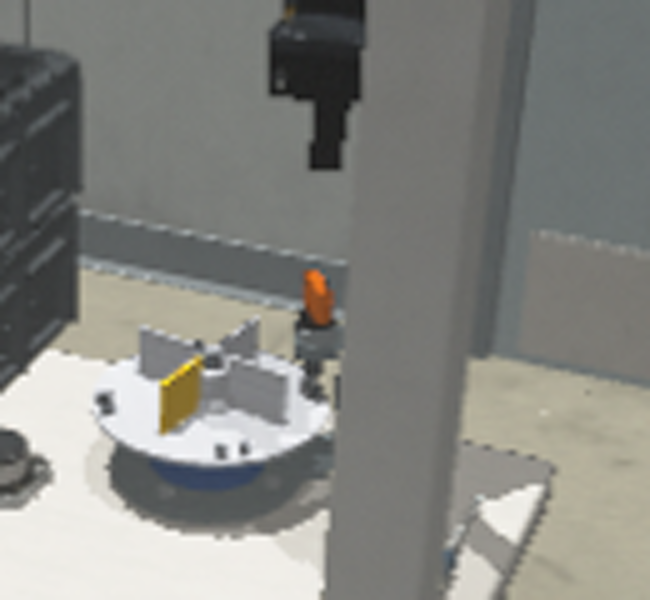

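The side view shows the fingertip 25 px above the knob centre, against 22 predicted. The bar also shows in front of the closed fingers in w4, so it is lower or displaced relative to the TCP. I'll triangulate it from the w3/w4 pair and the side view.

```bash
python3 - <<'E'
from h import *
w=np.load("w3.npy"); o3=dict(tool_pos=w[:3],tool_rot=w[3:]); o4=dict(tool_pos=np.array([.4902,-.2672,.1343]),tool_rot=down(np.radians(214)+1.23))
w=np.load("w0.npy"); o0=dict(tool_pos=w[:3],tool_rot=w[3:])
def tri(rs):
    A=0;b=0
    for c,d in rs:
        d=d/np.linalg.norm(d); P=np.eye(3)-np.outer(d,d); A=A+P; b=b+P@c
    x=np.linalg.solve(A,b); return x.round(4),[round(1e3*np.linalg.norm(np.cross(x-c,d/np.linalg.norm(d))),1) for c,d in rs]
r3=lambda u,v: ray("wrist",(250+u)/2,(100+v)/2,o3)
r4=lambda u,v: ray("wrist",150+u/2.4,80+v/2.4,o4)
r0=lambda u,v: ray("wrist",240+u/3.5,50+v/3.5,o0)
sd=ray("side",353.6,139.6)
print("tools",o3["tool_rot"],o4["tool_rot"])
print("hub",tri([r3(323,138),r4(302,90),r0(240,257)]))
print("blade-t",tri([r3(433,195),r4(488,182)]))
print("cornerUR",tri([r3(405,268),r4(435,315)]))
print("endR",tri([r3(412,292),r4(450,345)]))
print("knob mid 0,3,side",tri([r0(311,466),r3(372,297),sd]), tri([r0(311,466),sd]),tri([r3(372,297),sd]))
E
```

```text
tools [-0.08869775 -0.70108135 -0.08944926  0.70186643] [ 0.08907582  0.7014738   0.08907582 -0.7014738 ]
hub (array([ 0.5533, -0.2252,  0.0994]), [np.float64(0.4), np.float64(0.3), np.float64(0.1)])
blade-t (array([ 0.5408, -0.2844,  0.1039]), [np.float64(0.8), np.float64(0.8)])
cornerUR (array([ 0.5069, -0.2766,  0.1352]), [np.float64(0.7), np.float64(0.7)])
endR (array([ 0.4915, -0.2865,  0.109 ]), [np.float64(0.0), np.float64(0.0)])
knob mid 0,3,side (array([ 0.4879, -0.2678,  0.133 ]), [np.float64(1.7), np.float64(2.3), np.float64(3.8)]) (array([ 0.4871, -0.2687,  0.133 ]), [np.float64(2.7), np.float64(2.7)]) (array([ 0.4871, -0.2676,  0.1333]), [np.float64(3.1), np.float64(3.1)])
```

```bash
python3 - <<'E'
from h import *
k=[.4895,-.2675]
env.grip(0.0,30)
env.move_to([*k,.165],down(np.radians(214)))
h=env.movel([*k,.120],velocity=.03,guard=4)
o=env.get_obs(); print(h,o["time"],o["tool_pos"],o["ft_force"],o["width"])
cv2.imwrite("pics/tmp2.png",vision.camera("wrist")); s=vision.camera("side")
print(proj("side",o["tool_pos"]))
a=cv2.resize(s[90:170,310:390],None,fx=5,fy=5,interpolation=cv2.INTER_CUBIC)
b=cv2.resize(cv2.imread("pics/tmp2.png")[130:330,220:420],(400,400),interpolation=cv2.INTER_CUBIC)
cv2.imwrite("pics/m5.png",np.hstack([a,b]))
E
```

```text
True 14.5667 [ 0.48971697 -0.26768404  0.12563006] [-0.15899255  0.71632833  5.05442834] 0.0005403449691345535
[351.89609022 141.57418403]
```

View pics/m5.png

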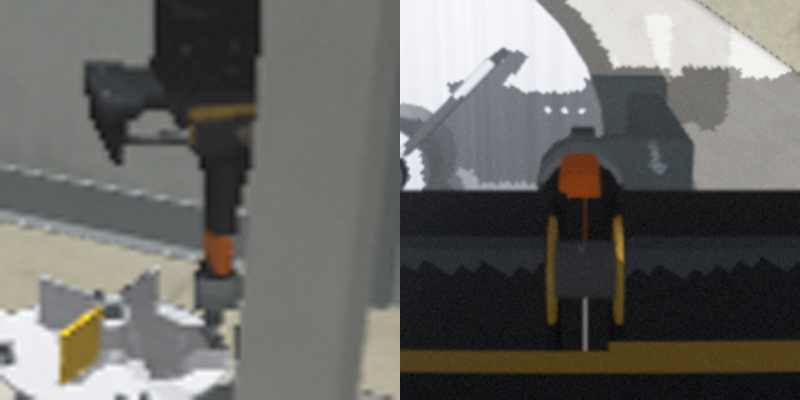

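The closed fingertips touched the bar top (known height 0.1495) at a reported TCP z of 0.1256. The real fingertip therefore sits about 24 mm short of the reported TCP, which the side view also shows, and the first grasp closed just above the bar. I'll repeat it that much lower and check the finger width before lifting.

```bash
cat >> h.py <<'E'
def st(t):
    o=env.get_obs(); print(t,round(o["time"],2),o["tool_pos"].round(4),o["ft_force"].round(1),o["ft_torque"].round(2),round(o["width"],4)); return o
E
python3 - <<'E'
from h import *
k=[.4895,-.2675]; a=np.radians(214)
env.movel([*k,.145],velocity=.1)
env.grip(0.045); 
print(env.movel([*k,.1035],velocity=.06,guard=8)); z=st("down")["tool_pos"][2]
env.grip(0.0,30); o=st("grip")
if abs(o["width"]-.012)<.004:
    z=o["tool_pos"][2]
    env.movel([*k,z+.0105],velocity=.02); st("lift")
    for t in (.4,.8,1.2,1.23): env.move_to([*k,z+.0105],down(a+t)); st(t)
    env.movel([*k,z+.008],velocity=.02); st("lower")
    env.grip(0.04); st("open")
    env.movel([*k,.19],velocity=.12); o=st("up")
    im=vision.camera("wrist"); s=vision.camera("side")
    A=cv2.resize(s[110:190,310:390],None,fx=5,fy=5,interpolation=cv2.INTER_CUBIC)
    B=cv2.resize(im[80:280,220:420],(400,400),interpolation=cv2.INTER_CUBIC)
    cv2.imwrite("pics/m6.png",np.hstack([A,B]))
E
```

```text
False
down 16.86 [ 0.4897 -0.2677  0.1038] [-0.4  0.3  0.3] [ 0.11 -0.01 -0.05] 0.0449
grip 17.52 [ 0.4902 -0.2672  0.1037] [ 4.3  1.6 -0.3] [ 0.42 -0.68 -0.01] 0.012
lift 18.21 [ 0.4899 -0.2671  0.1134] [ 7.1  1.1 -5.5] [ 0.21 -1.25 -0.01] 0.0119
0.4 18.68 [ 0.4903 -0.2668  0.1134] [ 8.   2.9 -6.6] [ 0.4  -1.33  0.01] 0.0114
0.8 19.14 [ 0.4905 -0.2663  0.1134] [ 8.5  3.2 -6.8] [ 0.58 -1.52 -0.03] 0.0121
1.2 19.61 [ 0.4905 -0.2658  0.1132] [ 8.4  4.6 -6.7] [ 0.75 -1.58 -0.25] 0.012
1.23 19.86 [ 0.4904 -0.2658  0.1132] [ 7.6  5.2 -6.1] [ 0.84 -1.52 -0.56] 0.0119
lower 20.13 [ 0.4906 -0.2659  0.1116] [ 6.4  5.8 -0.5] [ 1.04 -1.16 -0.56] 0.0117
open 20.92 [ 0.4895 -0.2675  0.1117] [-0.3  0.9 -1.6] [-0.02  0.02  0.02] 0.0401
up 21.72 [ 0.4891 -0.2671  0.1891] [ 0.7  0.7 -0.5] [-0.  0.  0.] 0.04
```

View pics/m6.png

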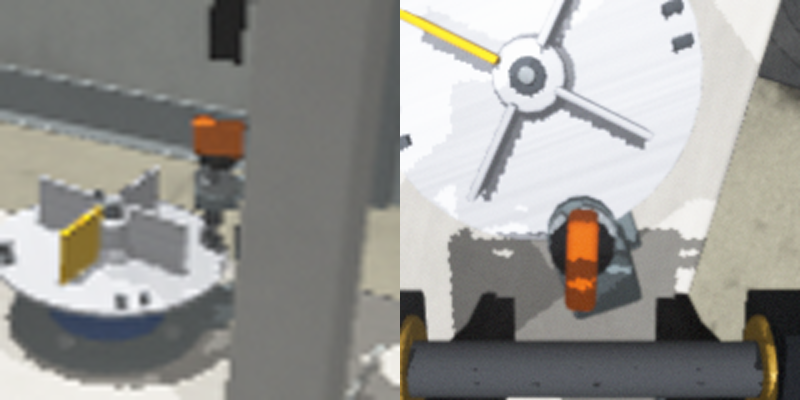

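The knob is turned (bar rotated about 70°), the stop torque showed at 1.2 rad, and it stays raised on the crown. Next I'll check clearances for the push stroke on the far side from the knob.

```bash
python3 - <<'E'
from h import *
for u,v,z in [(260,122,0),(419,122,0),(265,100,.2),(419,97,.2)]: print("container top view",onz("top",u,v,z).round(3))
w=np.load("w0.npy"); o0=dict(tool_pos=w[:3],tool_rot=w[3:])
for u,v in [(480,12),(555,45),(620,0)]:print("w0",onz("wrist",u/1.25,v/1.25,.0,o0).round(3),onz("wrist",u/1.25,v/1.25,.2,o0).round(3))
print("side R bottom/top corner",onz("side",305,148,0).round(3),onz("side",306,92,.2).round(3))
hub=np.array([.5534,-.2252]); f=np.radians(34); r=np.array([np.cos(f),np.sin(f)]); t=np.array([-r[1],r[0]])
for yaw in (-56,124):
  for s in (-.075,.1):
    p=hub+.04*r+s*t; print(yaw,p.round(3),env.ik([*p,.061],down(np.radians(yaw))))
E
```

```text
container top view [0.733 0.216 0.   ]
container top view [ 0.742 -0.26   0.   ]
container top view [0.739 0.175 0.2  ]
container top view [ 0.753 -0.221  0.2  ]
w0 [ 0.744 -0.293  0.   ] [ 0.67  -0.268  0.2  ]
w0 [ 0.733 -0.393  0.   ] [ 0.663 -0.329  0.2  ]
w0 [ 0.804 -0.455  0.   ] [ 0.706 -0.366  0.2  ]
side R bottom/top corner [ 0.717 -0.367  0.   ] [ 0.754 -0.461  0.2  ]
-56 [ 0.629 -0.265] [-5.14524346e-01  4.72420540e-01  1.47416943e+00 -4.44089210e-16
  1.19500268e+00  4.62860035e-01]
-56 [ 0.531 -0.12 ] [-3.67258004e-01  1.70970494e-01  1.85711880e+00 -4.44089210e-16
  1.11350336e+00  6.10126377e-01]
124 [ 0.629 -0.265] [-5.14524346e-01  4.72420540e-01  1.47416943e+00 -4.44089210e-16
  1.19500268e+00 -2.67873262e+00]
124 [ 0.531 -0.12 ] [-3.67258004e-01  1.70970494e-01  1.85711880e+00 -4.44089210e-16
  1.11350336e+00 -2.53146628e+00]
```

The container front is at x≈0.735, so the φ=34° stroke is tight. I'll push the yellow blade (at 79°) anticlockwise instead, moving towards the robot and passing well left of the knob, then track the wheel with the side camera.

```bash
python3 - <<'E'
from h import *
hub=np.array([.5534,-.2252]); f=np.radians(79); r=np.array([np.cos(f),np.sin(f)]); t=np.array([-r[1],r[0]])
P=lambda s: hub+.04*r+s*t
q=down(np.radians(-11))
env.movel([.4891,-.2671,.215],velocity=.15)
env.grip(0.0,30)
env.move_to([*P(-.035),.16],q)
h=env.movel([*P(-.035),.061],velocity=.1,guard=6); st(h)
if not h:
    env.movel([*P(.115),.061],velocity=.2); st("pushed")
    t0=env.get_obs()["time"]; prev=None; F=[]
    for i in range(75):
        s=vision.camera("side"); T=env.get_obs()["time"]
        c=s[130:190,300:358]; b,g,rr=[c[...,j].astype(int) for j in range(3)]
        m=(rr>120)&(g>90)&(b<70); ys,xs=np.nonzero(m)
        d=0 if prev is None else np.abs(c.astype(int)-prev).max(2); n=int((np.array(d)>25).sum()); prev=c.astype(int)
        print(f"{T:.2f}:{xs.mean() if len(xs) else -1:.0f},{len(xs)},{n}",end="  ")
        F.append(n)
        if i==1: env.movel([*P(.115),.2],velocity=.2)
        if i>10 and sum(F[-8:])<8: break
        env.pause(.07)
    st("end")
    cv2.imwrite("pics/m7.png",cv2.resize(s[110:210,280:420],None,fx=5,fy=5,interpolation=cv2.INTER_CUBIC))
E
```

```text
False 25.09 [ 0.5961 -0.1929  0.0619] [-0.6  0.8 -0.3] [ 0.03 -0.09 -0.03] 0.0004
pushed 25.99 [ 0.4495 -0.1646  0.0619] [ 1.  -1.1  0.8] [-0.03 -0.14  0.01] 0.0002
26.04:33,17,0  26.16:42,110,472  27.12:38,33,1263  27.23:25,116,550  27.35:26,109,533  27.47:46,20,553  27.58:41,101,581  27.70:44,140,561  27.82:42,56,549  27.93:48,17,529  28.05:28,73,543  28.17:24,126,541  28.28:28,101,544  28.40:46,20,561  28.52:40,87,547  28.63:44,129,567  28.75:43,105,505  28.87:42,38,540  28.98:46,20,485  29.10:30,62,524  29.22:24,120,548  29.33:25,121,476  29.45:29,85,567  29.57:43,25,535  29.68:40,67,492  29.80:42,113,541  29.92:44,133,499  30.03:43,107,444  30.15:42,55,518  30.27:44,25,484  30.38:40,29,406  30.50:30,59,468  30.62:25,103,493  30.73:24,130,416  30.85:25,123,404  30.97:28,102,477  31.08:32,64,481  31.20:48,18,418  31.32:39,60,403  31.43:41,96,467  31.55:42,120,459  31.67:44,131,425  31.78:44,132,356  31.90:43,105,361  32.02:42,72,408  32.13:42,45,416  32.25:43,29,373  32.37:45,20,296  32.48:38,34,290  32.60:32,51,340  32.72:29,70,349  32.83:26,95,348  32.95:24,120,337  33.07:24,127,285  33.18:24,130,243  33.30:25,126,283  33.42:25,120,316  33.53:27,110,306  33.65:29,86,318  33.77:32,69,322  33.88:36,46,318  34.00:39,34,271  34.12:40,36,239  34.23:40,49,232  34.35:39,67,267  34.47:40,85,307  34.58:41,97,295  34.70:41,111,279  34.82:42,113,283  34.93:42,122,268  35.05:43,129,259  35.17:43,126,242  35.28:44,131,224  35.40:44,133,196  35.52:44,134,173  end 35.58 [ 0.4481 -0.164   0.2   ] [ 0.2 -0.6 -0.1] [ 0.02 -0.05 -0.03] 0.0006
```

The wheel has coasted through several full turns. I'll wait for it to stop, then check.

```bash
python3 - <<'E'
from h import *
env.pause(3.5); prev=None
for i in range(16):
    s=vision.camera("side"); c=s[130:190,300:358].astype(int)
    n=-1 if prev is None else int((np.abs(c-prev).max(2)>12).sum()); prev=c
    print(round(env.get_obs()["time"],1),n,end=" ")
    if n==0 and i>3 and last==0: break
    last=n; env.pause(.5)
t=vision.camera("top")
A=cv2.resize(s[110:210,280:380],(500,500),interpolation=cv2.INTER_CUBIC)
B=cv2.resize(t[110:260,200:430][:, :],None,fx=1.3,fy=1.3,interpolation=cv2.INTER_CUBIC); B=cv2.copyMakeBorder(B,0,500-B.shape[0],0,0,cv2.BORDER_CONSTANT)
cv2.imwrite("pics/m8.png",np.hstack([A,B]))
t0=cv2.imread("pics/top0.png"); d=np.abs(t.astype(int)-t0).max(2)[110:250,210:372]; print("bystander diff",(d>40).sum())
E
```

```text
39.1 -1 39.7 0 40.2 0 40.8 0 41.3 0 bystander diff 198
```

View pics/m8.png

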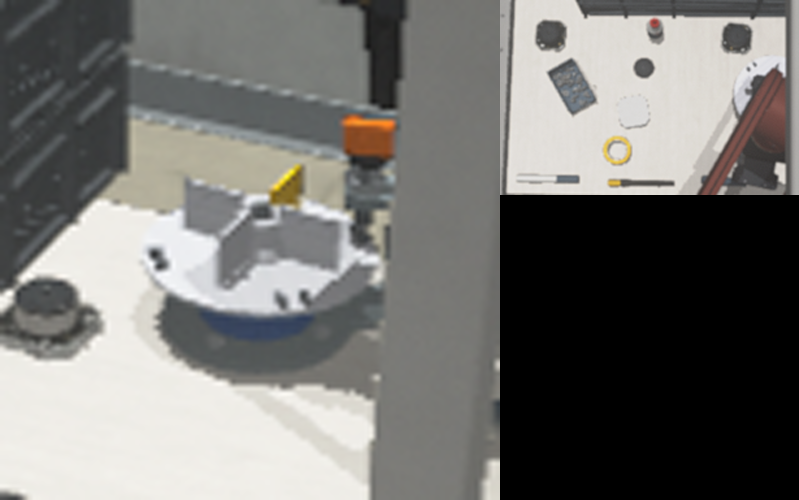

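The wheel stands still with the yellow blade now at the back, the knob is still parked, and the bystanders are unmoved. The top-view difference is the arm and its shadow. I'm handing in.

```bash
python3 -c "
from h import *
st('final'); env.close_job()"
```

```text
final 41.38 [ 0.4481 -0.164   0.2   ] [ 0.  -0.2  0.2] [-0.03 -0.06 -0.03] 0.0009
the job is handed in; nothing more can be done
```

The job is done and handed in at 41.4 s. I lifted the knob, turned it anticlockwise to its stop (the torque rose there) and let it down parked. Then I pushed the yellow blade anticlockwise and moved the gripper clear.

- **Spin:** side-camera tracking showed the wheel running on for several full turns. It was seen standing still in all the frames from 39.1 to 41.3 s.
- **End state:** in the last picture the knob is still raised and turned, and the wheel rests about half a turn from its starting angle. The gripper touches nothing.
- **Bystanders:** they look unmoved in the last top view. A before/after image difference gave 198 changed pixels, which I put down to the arm and its shadow.
- **Failed first grasp:** the first try at the knob closed on air just above the bar. The real fingertips sit about 24 mm short of the reported TCP, which I found by touching the bar's top lightly (about 5 N). I repeated the grasp lower, with the fingers reading 12 mm on the bar.

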